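Clamp the screw jar in the crank vise and unscrew its stuck lid

ROBOT

A 7-joint arm with a two-finger parallel gripper is mounted at the origin on the work surface; the furniture and walls round the work are solid. World frame = base frame: x ahead of the robot, y to its left, z up, the work surface at z = 0. Lengths are in mm, angles in rad, forces in N, time in s.
With the tool pointing down it reaches from about 425 to 925 mm from the base axis. Payload 6.8 kg.
Tool frame: the origin (TCP) lies at the very end of the fingers, on their centre line; the grasp point (between the pads) lies 19 mm behind it; z points along the fingers, y is the line along which they close (so a half turn about z gives the same grasp; the last joint's range is limited). The gripper opens to 85 mm and grips with 20 to 120 N. Pads are 22 mm wide; open, the fingers measure 114 mm over their backs; the gripper's body (76 mm by 85 mm) begins 54 mm behind the grasp point. The pads swing forward as they close: fully open they stand 13 mm farther back than shut.
Start: joints at [1.095, 0.477, 0.022, 1.555, -0.011, 1.109, -0.083], TCP at [242.716, -629.871, 202.408] pointing down, gripper open.
Joint ranges: [-2.96, 2.96], [-0.34, 2.1], [-1.41, 1.46], [0.24, 2.44], [-1.37, 4.51], [0.17, 1.92], [-2.96, 2.96]. Speed limits (rad/s): [2.39, 2.39, 3.14, 3.14, 3.14, 3.14, 3.14].

INTERFACE

Orientations are given as a unit quaternion [w, x, y, z].
In Python, from workcell import env, grab_frame, search_frame, spot_point gives the robot as it stands.
- The arm moves only by the shell command python3 -m pendant 'ROWS' [OPENING]. ROWS is a JSON object of lists of equal length, an entry for each row: "offset": the shift along the tool's x, y, z in m, a list of three; "twist": the turn about the tool's z in rad. In form: {"offset": [[x, y, z], ...], "twist": [twist, ...]}. A call has 1 to 5 rows; each row shifts and turns the commanded pose from where the row before left it, along the tool's axes as they then stand; what a row does not reach is not made up. A row lasts 1/8 s, in which the tool goes at most 62.5 mm and 10.7 degrees, less where a joint would pass 70% of its speed; a pose out of reach is approached as far as the arm can. A call with a gripper value outside its range is refused whole. OPENING is the finger opening in m, from 0 to 0.0854, set as the call begins (- or left out, the last holds). The fingers move at their own pace and stop on an object; the grip force is fixed at half the most. Time passes only in rows, so rows that do not move let the fingers close. It gives the time, the measured TCP pose, the force, the opening and the grip force at its end, in the units of the state.
- env.get_obs(): the state, without advancing time (a new reading comes with each control period).
- grab_frame(name): name is "scene" or "top" or "wrist"; returns a dict with "pixels" (420x560x3 uint8, red, green, blue), "fx", "fy", "cx", "cy" (pixels), "eye" and "attitude" of the camera in the world. Camera axes: x right, y down, z forward; pixel columns grow to the right and rows downward; lengths in mm; the calibration is good to about 2 mm. A picture is of the moment at which its call begins. There is no depth.
- env.close_job(): hands the job in; it is judged then, once.
Trained networks look in the newest picture that a camera, given by its name, has taken for a name from the list of things; names that differ only in an ending like _2 or _b are one class to them, and where a whole thing is asked for, a point or a joint stands for the part that bears it (a point fixed in the world has none). Each returns a list of dicts, best first, with "confidence" (0 to 1); they miss things now and then, are a little off and sometimes report something else, mostly with a low value. They report only what shows in the picture. A call takes as long as a camera call. They do not tell look-alikes from the thing itself.
- search_frame(camera, query): "uv" ([column, row] in pixels, amid what is visible of it).
- spot_point(camera, query): "uv" ([column, row] in pixels: a listed point, or the origin of a listed thing).
The state is a dict: "time": time; "q": joint angles; "dq": joint speeds; "joint_torque": joint torques, N m; "eef_pos": TCP position; "tcp_rot": TCP orientation; "force": force on the tool from outside, world axes, zero at the start; "ft_torque": the same for the moment, N m; "gripper_width": finger opening in mm; "grip_force": force on a finger pad.
Only numpy, scipy, OpenCV 4.12 (cv2) and the standard library are available. Lean on these libraries where they do the work, as an engineer would, in place of code of your own. Each camera call takes 0.05 s, during which the arm holds its last target. There are 200 camera calls.

TASK

The lid of the glass screw jar that stands loosely between the vise jaws is stuck tight. Wind the vise shut with its crank until the jar is firmly gripped, then unscrew the lid with the jar still held in the vise. Stop as soon as the lid has come off its thread, and finish while still holding the lid in the gripper, level and about two centimetres straight above the jar's mouth; leave the jar upright in the vise and do not disturb the things lying around.

Things in the scene. Friction and masses are not known exactly. Their poses are not given: they have to be found in the camera images.
- vise: Grey vise on a fixed plywood board (190 x 160 x 18 mm). Origin at table height between the jaws; z up, x along the screw (crank end at -x, fixed jaw at +x), y along the jaws. The jar stands on its bed, 60 mm above the table. Jaws 100 mm wide, tops 106 mm up, lined with 5 mm cork; fixed lining's face at x = +36 mm. Bearing block at x = -101 to -85 mm, 62 mm wide, top 104 mm up.
- crank (a joint): Crank angle about the vise's +x (rad), any number of turns; even drag of 2.5 N at the handle, stays where left. Grows clockwise as seen facing the crank end, which closes the vise 6 mm a turn. At 0 and every 2 pi the arm points up; a quarter turn on, the handle is on the vise's -y side, then below, then +y. With the jar in the jaws it stops hard at 23.6, the cork fully squeezed.
- jaw (a joint): Travel of the moving jaw towards the fixed one (m), 0.006 per crank turn. Gap between the linings = 84 mm minus this; both touch the 66 mm jar at 0.018, then each further mm squeezes the cork and adds about 14 N of grip: 0.6 turn past touching grips firmly (about 45 N). Stops at 0.0225.
- jaw_pad: Springy cork lining of the moving jaw, 5 x 94 x 42 mm, 62 to 104 mm above the table. Axes as the vise's; its origin is not on the part but at the vise's origin shifted along x by the jaw's travel (less up to 4.5 mm when squeezed). Its face to the jar is at x = -48 mm from there.
- crank_center (a point): Centre of the circle on which the handle's gripping point runs: on the screw axis, 165 mm from the vise's origin towards its -x, 83 mm above the table.
- crank_handle (a point): Gripping point on the crank's wooden handle, 42 mm from the screw axis. The handle is a round sleeve 18 mm thick, parallel to the vise's x, spinning freely on its pin; it runs 46 mm from here towards the crank arm and 31 mm the other way. Arm and hub are 49 mm away. Pinch it from above, fingers closing along the vise's y, and carry it round without turning the gripper.
- jar: Loose clear glass jar of screws, about 0.4 kg, on the vise's bed. Origin: centre of its underside, z up. Body 66 mm in diameter up to 50 mm, then a shoulder to a neck of 40 mm diameter from 60 mm up to the rim at 84 mm. Three thread ridges on the neck stand out to 48 mm diameter.
- jar_rim (a point): Centre of the jar's mouth at rim height, 84 mm above the jar's underside (144 mm above the table).
- lid: Black ribbed screw lid, 56 mm diameter, 24 mm high, 75 g. Origin: centre of its lower edge, z up; shut, this is 66 mm above the jar's underside (18 mm below the rim), on the jar's axis. Unscrews counterclockwise seen from above. First 8 degrees level, then climbs 22 mm a turn; about 150 degrees from shut (8 to 9 mm up) it is off its thread and lifts straight up.
- lid_top (a point): Centre of the lid's top face, 24 mm above its lower edge (150 mm above the table when shut). Breaking the lid loose takes 0.3 to 0.6 N m: an unclamped jar just turns with it. Grip it across its sides with about 60 N. Let go part-way it may settle up to 2 mm lower, and stays there.
- screw_box: Blue and brown carton of screws, 57 x 77 x 37 mm, on the saw table nearer to the robot than the vise, to the left (other cartons stand beyond the long fence); origin at the centre of its underside. A bystander.
- pliers: Pliers with red handles, 56 x 170 x 12 mm, lying flat on the saw table right of the vise; origin at the centre of the underside. A bystander.
- tape_measure: Yellow and black tape measure, 39 x 111 x 68 mm, standing on the saw table to the right, on the robot's side of the long fence; origin at the centre of the underside. A bystander.
Not all that is in view belongs to the job. Of the things shaped like the lid, the black one is meant.

How it is judged:
By the outcome, as a careful person would: the job done as asked, in the order asked, and still so for the second after the job is handed in, while the arm keeps its last pose, push and grip.
It also fails if it takes over 67 s, if anything falls off the work surface, if the arm or the gripper's body presses on something with over 40 N, if the wrist force passes 120 N, or if a joint passes its speed limit or range.

## Working session

There is one attempt and no reset: what is moved stays moved. The work goes in short steps, Python scripts to look and compute and a shell command to move; the robot and the scene stay as the last step left them, time stands still between calls to the robot, and variables do not carry over. Pictures are saved under pics/ and viewed, at most 10 in all, crops included, and the job is handed in when it is done.

```bash
ls; mkdir -p pics
cat > h.py <<'E'
import numpy as np, cv2
from scipy.spatial.transform import Rotation as R
from workcell import env, grab_frame, search_frame, spot_point
def rot(q): return R.from_quat([q[1],q[2],q[3],q[0]]).as_matrix()
def att(f):
    a=np.array(f["attitude"],float); return rot(a) if a.size==4 else a.reshape(3,3)
def ray(f,uv):
    d=np.array([(uv[0]-f["cx"])/f["fx"],(uv[1]-f["cy"])/f["fy"],1.]); return np.array(f["eye"],float),att(f)@d
def atz(f,uv,z):
    e,d=ray(f,uv); return e+d*(z-e[2])/d[2]
def proj(f,p):
    c=att(f).T@(np.array(p,float)-np.array(f["eye"])); return np.round([f["fx"]*c[0]/c[2]+f["cx"],f["fy"]*c[1]/c[2]+f["cy"]],1)
def tri(rays):
    A=0;b=0
    for e,d in rays:
        d=d/np.linalg.norm(d);P=np.eye(3)-np.outer(d,d);A=A+P;b=b+P@e
    return np.linalg.solve(A,b)
def save(f,n,crop=None,s=1):
    im=f["pixels"][:,:,::-1]
    if crop: u0,v0,u1,v1=crop; im=im[v0:v1,u0:u1]
    cv2.imwrite("pics/"+n,cv2.resize(im,None,fx=s,fy=s,interpolation=cv2.INTER_CUBIC))
E
python3 - <<'E'
from h import *
o=env.get_obs(); print({k:np.round(v,3) for k,v in o.items()}); print(rot(o["tcp_rot"]).round(3))
F={}
for c in ["scene","top"]:
    f=F[c]=grab_frame(c); save(f,c+"0.png")
    print(c,f["fx"],f["cx"],f["cy"],np.round(f["eye"]),att(f).round(3).tolist())
    for q in ["jar_rim","lid_top","lid","crank_handle","crank_center","vise","jar","screw_box","pliers","tape_measure"]:
        print(q,[(np.round(r["uv"]).tolist(),round(r["confidence"],2)) for r in spot_point(c,q)[:4]])
E
cd pics; python3 -c "
import cv2,numpy as np
a=cv2.imread('scene0.png');b=cv2.imread('top0.png');cv2.imwrite('both.png',cv2.resize(np.vstack([a,b]),None,fx=.71,fy=.71))"
```

```text
pics
{'time': np.float64(0.0), 'q': array([ 1.095,  0.478,  0.022,  1.556, -0.012,  1.109, -0.083]), 'dq': array([ 0.001,  0.   ,  0.001, -0.001,  0.001,  0.   , -0.   ]), 'joint_torque': array([ 0.0000e+00, -5.9645e+01,  1.6080e+00, -2.8119e+01,  1.3000e-02,
        9.0000e-03,  0.0000e+00]), 'eef_pos': array([ 242.444, -629.24 ,  201.4  ]), 'tcp_rot': array([-0.001,  0.983,  0.183, -0.   ]), 'force': array([-0.584, -0.131,  0.337]), 'ft_torque': array([ 0.02 , -0.021,  0.015]), 'grip_force': np.float64(0.0), 'gripper_width': np.float64(85.628)}
[[ 0.933  0.36  -0.001]
 [ 0.36  -0.933  0.002]
 [-0.    -0.002 -1.   ]]
scene 473.3682105955468 280.52726571977666 203.9491472422858 [-27. 596. 548.] [[-0.797, -0.283, 0.534], [-0.604, 0.347, -0.718], [0.018, -0.894, -0.447]]
jar_rim [([198.0, 204.0], 0.78), ([307.0, 190.0], 0.42)]
lid_top [([285.0, 277.0], 0.64), ([201.0, 199.0], 0.57), ([250.0, 203.0], 0.52), ([201.0, 213.0], 0.36)]
lid [([287.0, 285.0], 0.96), ([254.0, 214.0], 0.74)]
crank_handle [([272.0, 220.0], 0.78)]
crank_center [([305.0, 191.0], 0.69), ([275.0, 212.0], 0.6)]
vise [([200.0, 266.0], 0.58)]
jar [([204.0, 240.0], 0.79)]
screw_box [([236.0, 347.0], 0.72)]
pliers [([307.0, 190.0], 0.9)]
tape_measure [([356.0, 215.0], 0.85), ([201.0, 212.0], 0.53), ([197.0, 200.0], 0.27)]
top 408.063905570676 274.3981681835478 211.48477224151085 [ 325.  -99. 1050.] [[-0.01, -0.981, 0.193], [-1.0, 0.01, -0.001], [-0.001, -0.193, -0.981]]
jar_rim [([214.0, 174.0], 0.75), ([214.0, 183.0], 0.29)]
lid_top [([217.0, 175.0], 0.92), ([238.0, 260.0], 0.87), ([310.0, 165.0], 0.72), ([226.0, 189.0], 0.49)]
lid [([312.0, 166.0], 0.78), ([219.0, 182.0], 0.65), ([242.0, 260.0], 0.62)]
crank_handle [([284.0, 198.0], 0.61)]
crank_center [([284.0, 204.0], 0.51)]
vise [([226.0, 190.0], 0.96)]
jar [([217.0, 188.0], 0.75)]
screw_box [([169.0, 271.0], 0.62)]
pliers [([383.0, 176.0], 0.55)]
tape_measure [([378.0, 243.0], 0.6)]
```

View pics/both.png

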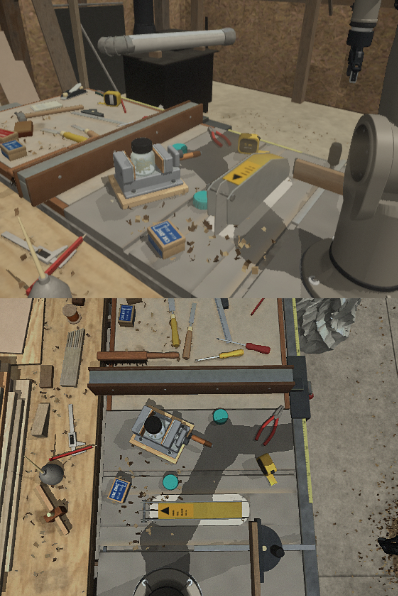

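Run:
```python
from h import *
s=grab_frame("scene");t=grab_frame("top")
def p(n,a,b,z):
    rs=[ray(s,a),ray(t,b)]; print(n,"tri",tri(rs).round(1),"z:",atz(s,a,z).round(1),atz(t,b,z).round(1))
def g(c,q,i=0): return spot_point(c,q)[i]["uv"]
p("rim",g("scene","jar_rim"),g("top","jar_rim"),144)
for r in spot_point("top","lid_top")[:3]: 
  for r2 in spot_point("scene","lid_top")[:3]:
    x=tri([ray(s,r2["uv"]),ray(t,r["uv"])]); print("lidtop",np.round(r["uv"]),np.round(r2["uv"]),x.round(1),proj(s,x)-r2["uv"],proj(t,x)-r["uv"])
p("handle",g("scene","crank_handle"),g("top","crank_handle"),125)
p("cc",g("scene","crank_center",1),g("top","crank_center"),83)
p("vise",g("scene","vise"),g("top","vise"),0)
p("jar",g("scene","jar"),g("top","jar"),60)
p("box",g("scene","screw_box"),g("top","screw_box"),0)
p("pl",g("scene","pliers"),g("top","pliers"),0)
p("tm",g("scene","tape_measure"),g("top","tape_measure"),0)
im=np.hstack([cv2.resize(s["pixels"][160:320,150:350],None,fx=2,fy=2,interpolation=2),cv2.resize(t["pixels"][130:290,150:350],None,fx=2,fy=2,interpolation=2)])
cv2.imwrite("pics/crop1.png",im[:,:,::-1])
```

```text
rim tri [572.7  28.7 136.7] z: [578.2  42.2 144. ] [559.2  18.5 144. ]
lidtop [239. 257.] [198. 198.] [460.3  36.4 181.7] [49.8  3.4] [-27.9 -28.5]
lidtop [239. 257.] [285. 274.] [411.4 -10.7  24.2] [-0.3 -0.1] [0.1 0.2]
lidtop [239. 257.] [250. 206.] [432.6   2.6 162.9] [22.8  2.8] [-11.3 -14.8]
lidtop [213. 175.] [198. 198.] [587.5  37.9 150.5] [-1.  -0.3] [0.5 0.7]
lidtop [213. 175.] [285. 274.] [516.6  11.6  43.7] [-49.5 -22.4] [16.7 39.7]
lidtop [213. 175.] [250. 206.] [541.6  10.9 156.1] [-25.2  -9.1] [11.8 19.5]
lidtop [313. 166.] [198. 198.] [ 695.3 -155.4   35.6] [28.7  3.2] [-18.1 -19.4]
lidtop [313. 166.] [285. 274.] [ 654.9 -249.1 -190.2] [-21.2  -6.9] [ 8.5 17.5]
lidtop [313. 166.] [250. 206.] [ 653.1 -199.8   17.1] [2.4 0.5] [-1.3 -1.9]
handle tri [ 538.7 -125.2   56.3] z: [454.8 -25.8 125. ] [ 528.4 -120.7  125. ]Traceback (most recent call last):
  File "<stdin>", line 11, in <module>
  File "<stdin>", line 5, in g
IndexError: list index out of range
```

The picture shows the vise with the jar and its black lid at about scene (201,205) / top (216,178), and the crank with its brown handle at top (284,198). There are teal look-alike lids at scene (285,277) / top (242,260) and scene (250,203) / top (310,165). The black one on the jar is the target. I'll check it in one close crop.

Run:
```python
from h import *
s=grab_frame("scene");t=grab_frame("top")
def p(q,z):
    a=spot_point("scene",q);b=spot_point("top",q)
    for r in a[:2]:
        for r2 in b[:2]:
            x=tri([ray(s,r["uv"]),ray(t,r2["uv"])])
            print(q,np.round(r["uv"]),np.round(r2["uv"]),"tri",x.round(),"err",np.abs(proj(s,x)-r["uv"]).max().round(1),"z:",atz(s,r["uv"],z)[:2].round(),atz(t,r2["uv"],z)[:2].round())
for q,z in [("jar_rim",144),("crank_handle",125),("crank_center",83),("vise",0),("jar",60),("screw_box",0),("pliers",0),("tape_measure",0)]: p(q,z)
im=np.hstack([cv2.resize(s["pixels"][160:320,150:350],None,fx=2,fy=2,interpolation=2),cv2.resize(t["pixels"][140:240,180:305],None,fx=3.2,fy=3.2,interpolation=2)])
cv2.imwrite("pics/crop1.png",im[:,:,::-1])
```

```text
jar_rim [195. 205.] [212. 176.] tri [589.  43. 137.] err 0.0 z: [579.  52.] [587.  42.]
jar_rim [195. 205.] [168. 269.] tri [406. 147. 227.] err 31.9 z: [579.  52.] [376. 135.]
crank_handle [272. 220.] [284. 201.] tri [ 543. -129.   48.] err 3.3 z: [449. -19.] [ 532. -123.]
crank_center [277. 214.] [283. 212.] tri [ 516. -121.   75.] err 0.1 z: [ 507. -109.] [ 515. -120.]
vise [198. 268.] [223. 190.] tri [596.  39. -13.] err 0.3 z: [582.  52.] [592.  37.]
jar [200. 238.] [218. 186.] tri [585.  40.  63.] err 0.3 z: [588.  37.] [587.  41.]
screw_box [235. 345.] [166. 270.] tri [379. 174.   3.] err 2.7 z: [377. 169.] [383. 177.]
screw_box [270. 219.] [166. 270.] tri [362. 115. 215.] err 6.8 z: [ 597. -201.] [383. 177.]
pliers [304. 194.] [382. 175.] tri [ 630. -393.  -12.] err 0.7 z: [ 614. -373.] [ 628. -389.]
tape_measure [357. 214.] [375. 244.] tri [ 444. -357.    1.] err 0.1 z: [ 445. -358.] [ 444. -358.]
tape_measure [357. 214.] [166. 273.] tri [300.  85. 250.] err 46.5 z: [ 445. -358.] [375. 178.]
```

View pics/crop1.png

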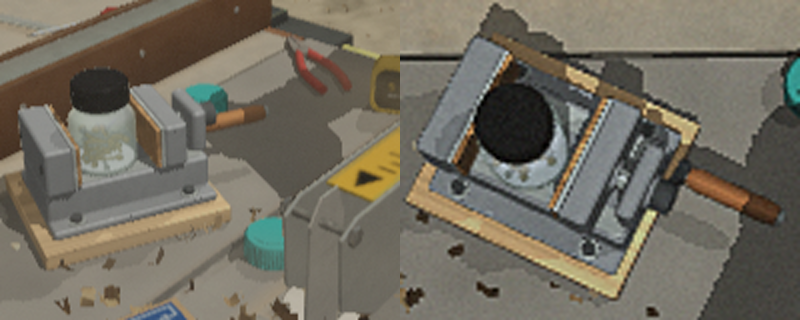

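The black lid on the jar is confirmed; the teal ones are decoys. The handle lies to the right of the vise. Next I'll hover above the crank and look with the wrist camera.

```bash
python3 -m pendant '{"offset": [[0.044,-0.036,-0.02],[0.044,-0.036,-0.02],[0.044,-0.036,-0.02],[0.044,-0.036,-0.02],[0.044,-0.036,-0.02]], "twist": [0,0,0,0,0]}'
python3 -m pendant '{"offset": [[0.044,-0.038,0],[0.044,-0.038,0],[0.044,-0.038,0],[0.044,-0.038,0],[0.044,-0.038,0]], "twist": [0,0,0,0,0]}'
python3 -m pendant '{"offset": [[0,0,0],[0,0,0],[0,0,0],[0,0,0],[0,0,0]], "twist": [-0.16,-0.16,-0.16,-0.16,-0.15]}'
python3 - <<'E'
from h import *
o=env.get_obs(); print(o["time"],o["eef_pos"].round(1),o["q"].round(2)); print(rot(o["tcp_rot"]).round(3).tolist())
f=grab_frame("wrist"); save(f,"w0.png"); print(f["fx"],f["cx"],f["cy"],np.round(f["eye"]),att(f).round(3).tolist())
for q in ["jar_rim","lid_top","crank_handle","crank_center","vise","jar"]:
    print(q,[(np.round(r["uv"]).tolist(),round(r["confidence"],2)) for r in spot_point("wrist",q)[:4]])
E
```

```text
time: 3.18
eef_pos: [384.0, -381.1, 303.3]
tcp_rot: [0.0, 0.983, 0.183, 0.0]
force: [0.2, -0.2, 0.3]
gripper_width: 85.2
grip_force: 0.0
time: 3.8
eef_pos: [521.0, -124.8, 302.8]
tcp_rot: [0.0, 0.983, 0.183, 0.0]
force: [1.2, 0.4, 0.4]
gripper_width: 85.6
grip_force: 0.0
time: 4.42
eef_pos: [520.2, -126.5, 302.5]
tcp_rot: [0.0, 0.836, 0.549, 0.0]
force: [-0.1, 0.0, -0.1]
gripper_width: 85.0
grip_force: 0.0
4.425 [ 520.2 -126.5  302.5] [ 0.46  0.19 -0.39  1.74  0.08  1.23 -0.36]
[[0.397, 0.918, 0.0], [0.918, -0.397, -0.0], [-0.0, 0.0, -1.0]]
312.71767917212475 278.95058956865006 205.74729537591162 [550. -56. 475.] [[0.918, -0.378, -0.118], [-0.396, -0.876, -0.275], [0.001, 0.299, -0.954]]
jar_rim []
lid_top [([377.0, 172.0], 0.96), ([172.0, 121.0], 0.66)]
crank_handle [([297.0, 160.0], 0.82)]
crank_center []
vise [([276.0, 31.0], 0.6)]
jar [([277.0, 17.0], 0.94)]
```

View pics/w0.png

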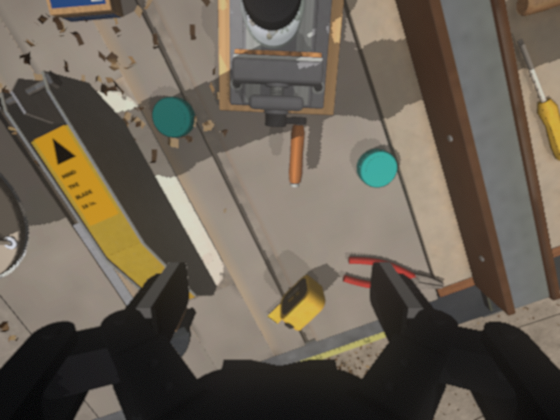

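The wrist view shows the handle running from (299,125) to (295,187), right of the hub at (278,118). I'll fit the vise pose and crank angle across all cameras.

```bash
cat > fit.py <<'E'
from h import *
from scipy.optimize import least_squares
def model(p,jx=0):
    x,y,a,th=p[:4]; c,s=np.cos(a),np.sin(a)
    W=lambda v:np.array([x+c*v[0]-s*v[1],y+s*v[0]+c*v[1],v[2]])
    hy,hz=-42*np.sin(th),83+42*np.cos(th)
    d={"crank_handle":W([-165,hy,hz]),"h_in":W([-119,hy,hz]),"h_out":W([-196,hy,hz]),"crank_center":W([-165,0,83]),"vise":W([0,0,0])}
    d["lid_top"]=np.array([p[4],p[5],150]);d["jar_rim"]=np.array([p[4],p[5],144]);d["jar"]=np.array([p[4],p[5],60]);return d
def run(obs,p0):
    f=lambda p:np.concatenate([(proj(fr,model(p)[n])-uv)*w for fr,n,uv,w in obs])
    return least_squares(f,p0,loss="soft_l1",f_scale=2,diff_step=1e-3)
E
python3 - <<'E'
from fit import *
obs=[]
for c in ["scene","top","wrist"]:
    f=grab_frame(c)
    for q in ["crank_handle","crank_center","vise","jar","lid_top","jar_rim"]:
        for r in spot_point(c,q)[:4]:
            if r["confidence"]>.5:
                guess=model([587,41,1.16,.8,587,41])[q]
                if np.linalg.norm(proj(f,guess)-r["uv"])<25: obs.append((f,q,np.array(r["uv"]),1))
    ends={"scene":[(252,222),(282.5,216)],"top":[(270.6,194.7),(298.8,207)],"wrist":[(299,125),(295,187)]}[c]
    obs.append((f,"h_out",np.array(ends[1]),1))
for th in [.3,1.5,2.5]:
    r=run(obs,[587,41,1.16,th,587,41]); print(r.cost.round(1),r.x.round(3))
    if th==.3 or 1:
        for fr,n,uv,w in obs: print(n,np.round(uv),np.round(proj(fr,model(r.x)[n])-uv,1),end="; ")
        print()
print(model(r.x))
E
```

```text
121.3 [5.93672e+02 3.35860e+01 1.16300e+00 3.34000e-01 5.85553e+02 3.87450e+01]
crank_center [277. 211.] [-5.4 -1.5]; vise [203. 268.] [-1.9 -5.8]; jar [205. 237.] [-4.7  2.1]; lid_top [200. 198.] [-2.   0.2]; jar_rim [198. 202.] [ 0.  -1.2]; h_out [282. 216.] [ -1.3 -28.7]; vise [224. 189.] [-0.6 -0.2]; jar [221. 186.] [-2.1  0. ]; lid_top [216. 174.] [-2.1  2.5]; jar_rim [214. 176.] [-0.5  0.8]; h_out [299. 207.] [-2.  -4.8]; crank_handle [296. 162.] [-1.7  5.8]; vise [279.  30.] [2.4 0.3]; jar [273.  18.] [-0.1 -0.4]; h_out [295 187] [-0.9  7.4]; 
75.3 [584.288  39.061   1.169   2.427 586.128  40.766]
crank_center [277. 211.] [-3.7  0.5]; vise [203. 268.] [-0.6 -3. ]; jar [205. 237.] [-5.7  2.4]; lid_top [200. 198.] [-2.9  0.5]; jar_rim [198. 202.] [-1.  -0.9]; h_out [282. 216.] [-3.4 -0.2]; vise [224. 189.] [-2.7  3.3]; jar [221. 186.] [-2.9 -0.3]; lid_top [216. 174.] [-3.   2.2]; jar_rim [214. 176.] [-1.4  0.6]; h_out [299. 207.] [-3.5 -0.4]; crank_handle [296. 162.] [-1.3 -5. ]; vise [279.  30.] [-5.6 -0.8]; jar [273.  18.] [-0.4 -2.4]; h_out [295 187] [-0.3 -7.3]; 
51.2 [594.3
[... 320 characters left out ...]
.   2.5]; jar_rim [214. 176.] [-1.4  0.8]; h_out [299. 207.] [-1.   0.3]; crank_handle [296. 162.] [0.7 0.7]; vise [279.  30.] [3.8 2.4]; jar [273.  18.] [-0.8 -2.2]; h_out [295 187] [-0.7 -1.5]; 
{'crank_handle': array([ 544.74098915, -130.55347577,   58.51844667]), 'h_in': array([566.91407664, -90.2501981 ,  58.51844667]), 'h_out': array([ 529.79825628, -157.71438029,   58.51844667]), 'crank_center': array([ 514.84031971, -114.10344496,   83.        ]), 'vise': array([594.3742205 ,  30.46265973,   0.        ]), 'lid_top': array([585.62358813,  40.76280779, 150.        ]), 'jar_rim': array([585.62358813,  40.76280779, 144.        ]), 'jar': array([585.62358813,  40.76280779,  60.        ])}
```

Run:
```python
from fit import *
w=grab_frame("wrist");t=grab_frame("top")
A=lambda f,uv,z=18:atz(f,uv,z)[:2].round(1)
print("top board",A(t,(250.3,233.75)),A(t,(181.6,202.5)),A(t,(273.75,179)))
print("handle dir wrist z=55",A(w,(299,125),55),A(w,(295,187),55))
im=np.hstack([cv2.resize(w["pixels"][0:200,200:360],None,fx=2.5,fy=3,interpolation=2),cv2.resize(t["pixels"][140:240,180:305],None,fx=3.2,fy=6,interpolation=2)])
cv2.imwrite("pics/crop2.png",im[:,:,::-1])
```

```text
top board [470.5 -37.6] [554.  140.5] [614.5 -98.8]
handle dir wrist z=55 [566.5 -86.5] [ 529.6 -161. ]
```

View pics/crop2.png

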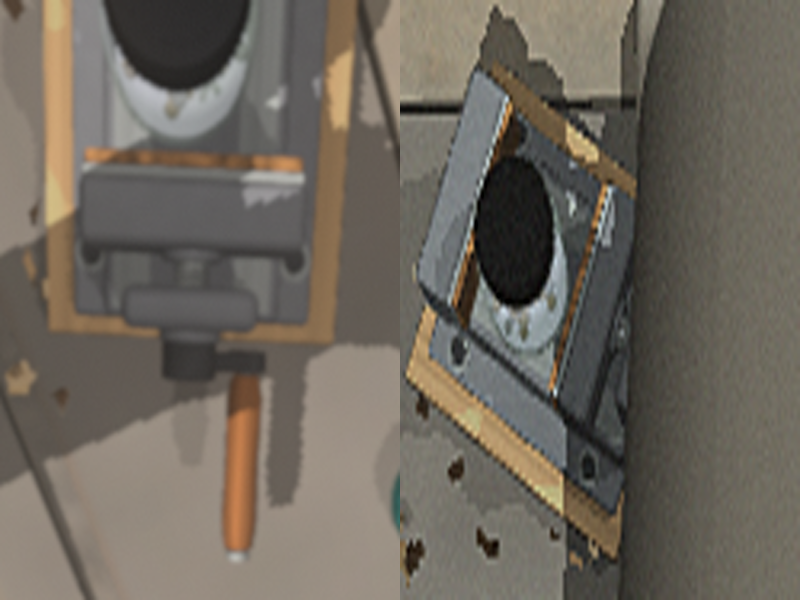

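```bash
cat >> fit.py <<'E'
base=model
def model(p):
    d=base(p); x,y,a=p[:3]; c,s=np.cos(a),np.sin(a)
    W=lambda *v:np.array([x+c*v[0]-s*v[1],y+s*v[0]+c*v[1],v[2]])
    bx=p[6]; d.update(bl=W(-95+bx,80,18),br=W(-95+bx,-80,18),bfl=W(95+bx,80,18),kl=W(-93,31,104),kr=W(-93,-31,104),fr=W(36,-47,104),fl=W(36,47,104)); return d
E
python3 - <<'E'
from fit import *
import fit
obs=[]
F={c:grab_frame(c) for c in ["scene","top","wrist"]}
for c,f in F.items():
    for q in ["crank_handle","crank_center","vise","jar","lid_top","jar_rim"]:
        for r in spot_point(c,q)[:4]:
            g=model([587,41,1.16,2,587,41,0])[q]
            if r["confidence"]>.5 and np.linalg.norm(proj(f,g)-r["uv"])<22: obs.append((f,q,np.array(r["uv"]),.6))
for c,n,uv in [("wrist","bl",(219.2,110)),("wrist","br",(333.2,113.3)),("wrist","kl",(248.8,98.3)),("wrist","kr",(302.8,99)),("wrist","h_out",(294.4,184)),("wrist","h_in",(298,126)),
  ("top","bl",(250.3,233.7)),("top","br",(273.7,179)),("top","bfl",(181.6,202.5)),("top","fr",(215,157.5)),("top","fl",(199.4,193.3)),("top","h_out",(298.8,207)),("top","h_in",(270.6,194.7)),("scene","h_out",(282.5,216))]:
    obs.append((F[c],n,np.array(uv),1))
for th in [.3,1.6,2.3]:
    r=run(obs,[587,41,1.16,th,587,41,0]); print(r.cost.round(1),r.x.round(3))
    if th>1:
        for fr,n,uv,w in obs: print(n,np.round(uv),np.round(proj(fr,model(r.x)[n])-uv,1),end="; ")
        print()
print({k:v.round(1) for k,v in model(r.x).items()})
E
```

```text
269.5 [5.84884e+02 3.90390e+01 1.21000e+00 2.60000e-01 5.88317e+02 3.99600e+01
 0.00000e+00]
85.7 [587.246  32.145   1.142   2.406 586.662  30.888   0.   ]
crank_handle [272. 221.] [-3.1 -3.1]; crank_center [279. 211.] [-3.6 -0.8]; vise [198. 265.] [ 5.3 -2.6]; jar [205. 241.] [-2.  -3.3]; lid_top [200. 198.] [-0.4 -0.7]; jar_rim [195. 202.] [ 4.9 -1.9]; jar [218. 186.] [ 3.6 -0.5]; lid_top [218. 174.] [-0.8  2.2]; jar_rim [216. 177.] [ 1.3 -0.4]; crank_handle [296. 160.] [0.2 1.4]; vise [277.  32.] [-0.3  2.3]; jar [275.  19.] [1.7 5. ]; bl [219. 110.] [-0.7 -3.7]; br [333. 113.] [ 0.2 -5. ]; kl [249.  98.] [-0.8  6.5]; kr [303.  99.] [0.1 6.8]; h_out [294. 184.] [0.7 0. ]; h_in [298 126] [-1.   0.8]; bl [250. 234.] [-6.5 -1.6]; br [274. 179.] [-4.3 -2.2]; bfl [182. 202.] [-4.4  0. ]; fr [215. 158.] [-0.9  0.4]; fl [199. 193.] [-2.3 -1. ]; h_out [299. 207.] [-1.1  0.2]; h_in [271. 195.] [-1.1  0.3]; h_out [282. 216.] [-1.3 -1.1]; 
80.6 [586.681  31.984   1.15    2.446 586.351  36.521   0.   ]
crank_handle [272. 221.] [-3.  -2.6]; crank_center [279. 211.] [-3.7 -1. ]; vise [198. 265.
[... 593 characters left out ...]
193.] [-2.2 -0.6]; h_out [299. 207.] [-1.1  0.4]; h_in [271. 195.] [-1.1  0.7]; h_out [282. 216.] [-1.2 -0.7]; 
{'crank_handle': array([ 543.9, -129.6,   50.8]), 'h_in': array([562.7, -87.6,  50.8]), 'h_out': array([ 531.2, -157.9,   50.8]), 'crank_center': array([ 519.3, -118.6,   83. ]), 'vise': array([586.7,  32. ,   0. ]), 'lid_top': array([586.4,  36.5, 150. ]), 'jar_rim': array([586.4,  36.5, 144. ]), 'jar': array([586.4,  36.5,  60. ]), 'bl': array([474.9, -22.1,  18. ]), 'br': array([620.9, -87.4,  18. ]), 'bfl': array([552.5, 151.4,  18. ]), 'kl': array([520.4, -40.2, 104. ]), 'kr': array([577. , -65.6, 104. ]), 'fr': array([644.3,  45.6, 104. ]), 'fl': array([558.5,  84. , 104. ])}
```

```bash
sed -i 's/return np.round(\(\[.*\]\),1)$/return np.array(\1)/' h.py; grep -n "def proj" -A1 h.py
python3 - <<'E'
from fit import *
obs=[]
F={c:grab_frame(c) for c in ["scene","top","wrist"]}
for c,f in F.items():
    for q in ["crank_handle","crank_center","vise","jar","lid_top","jar_rim"]:
        for r in spot_point(c,q)[:4]:
            g=model([587,41,1.16,2,587,41,0])[q]
            if r["confidence"]>.5 and np.linalg.norm(proj(f,g)-r["uv"])<22: obs.append((f,q,np.array(r["uv"]),.6))
for c,n,uv in [("wrist","bl",(219.2,110)),("wrist","br",(333.2,113.3)),("wrist","h_out",(294.4,184)),("wrist","h_in",(298,126)),
  ("top","bl",(250.3,233.7)),("top","br",(273.7,179)),("top","bfl",(181.6,202.5)),("top","fr",(215,157.5)),("top","fl",(199.4,193.3)),("top","h_out",(298.8,207)),("top","h_in",(270.6,194.7)),("scene","h_out",(282.5,216))]:
    obs.append((F[c],n,np.array(uv),1))
f=lambda p:np.concatenate([(proj(fr,model(p)[n])-uv)*w for fr,n,uv,w in obs])
for th in [1.6,2.6]:
    r=least_squares(f,[587,41,1.16,th,587,41,1],loss="soft_l1",f_scale=2,x_scale=[10,10,.1,.3,10,10,10]); print(r.cost.round(1),r.x.round(3))
for fr,n,uv,w in obs: print(n,np.round(uv),np.round(proj(fr,model(r.x)[n])-uv,1),end="; ")
print({k:v.round(1) for k,v in model(r.x).items()})
x,y,a=r.x[:3];c,s=np.cos(a),np.sin(a)
for nm,cam,uv in [("cork","top",(180+203/3.2,140+185/6)),("cork","top",(180+150/3.2,140+390/6)),("corkw","wrist",(234,148/3)),("corkw","wrist",(320,157/3))]:
    q=atz(F[cam],uv,104)[:2]-[x,y]; print(nm,[c*q[0]+s*q[1],-s*q[0]+c*q[1]])
E
```

```text
11:def proj(f,p):
12-    c=att(f).T@(np.array(p,float)-np.array(f["eye"])); return np.array([f["fx"]*c[0]/c[2]+f["cx"],f["fy"]*c[1]/c[2]+f["cy"]])
30.2 [588.124  31.586   1.136   2.406 584.936  38.007  -7.474]
30.2 [588.124  31.586   1.136   2.406 584.936  38.007  -7.474]
crank_handle [270. 217.] [-1.3  0.3]; crank_center [277. 212.] [-2.1 -1.6]; vise [202. 265.] [ 1.1 -2.4]; jar [204. 239.] [-3.2 -0.3]; lid_top [198. 199.] [-0.4 -0.4]; jar_rim [198. 202.] [-0.1 -0.3]; vise [227. 192.] [-2.3 -0.6]; jar [217. 186.] [1.9 0.4]; lid_top [215. 171.] [-0.7  5.2]; jar_rim [214. 176.] [-0.2  1.5]; crank_handle [297. 157.] [-1.1  4.8]; vise [276.  31.] [1.4 2.6]; jar [272.  18.] [1.1 0.2]; bl [219. 110.] [-0.2  1.6]; br [333. 113.] [0.1 1. ]; h_out [294. 184.] [0.6 0.2]; h_in [298 126] [-0.7  1. ]; bl [250. 234.] [-3.9 -0.6]; br [274. 179.] [-1.4 -1.1]; bfl [182. 202.] [-1.6  0.6]; fr [215. 158.] [-0.5 -0. ]; fl [199. 193.] [-2.1 -1.5]; h_out [299. 207.] [-1.1  0.3]; h_in [271. 195.] [-0.9  0.3]; h_out [282. 216.] [-1.1 -1.1]; {'crank_handle': array([ 544.1, -129.9,   51.9]), 'h_in': array([563.5, -88.2,  51.9]), 'h_out': array([ 531.1, -158. ,   51.9]), 'crank_center': array([ 518.6, -118. ,   83. ]), 'vise': array([588.1,  31.6,   0. ]), 'lid_top': array([584.9,  38. , 150. ]), 'jar_rim': array([584.9,  38. , 144. ]), 'jar': array([584.9,  38. ,  60. ]), 'bl': array([472.4, -27.6,  18. ]), 'br': array([617.5, -95.1,  18. ]), 'bfl': array([552.5, 144.7,  18. ]), 'kl': array([520.8, -39.7, 104. ]), 'kr': array([577. , -65.8, 104. ]), 'fr': array([645.9,  44.4, 104. ]), 'fl': array([560.7,  84. , 104. ])}
cork [np.float64(-42.31914687787001), np.float64(-45.4252796223615)]
cork [np.float64(-42.36752094027995), np.float64(46.980825789126314)]
corkw [np.float64(-36.637897095947864), np.float64(46.06353502500697)]
corkw [np.float64(-37.44262410306247), np.float64(-46.44171024931291)]
```

The handle is below the axis on the -y side: crank about 2.4 rad plus one turn, grip point about (544,-130,52). The jaw travel of about 8 mm agrees with that. I'll grasp the handle now.

```bash
python3 -m pendant '{"offset": [[0.004,0.023,0.03],[0,0,0.06],[0,0,0.06],[0,0,0.06],[0,0,0.059]], "twist": [0,0,0,0,0]}'
python3 -m pendant '{"offset": [[0,0,0],[0,0,0],[0,0,0],[0,0,0]], "twist": [0,0,0,0]}' 0.008
python3 -m pendant '{"offset": [[0,0,0],[0,0,0]], "twist": [0,0]}'
python3 - <<'E'
from h import *
f=grab_frame("wrist"); save(f,"w1.png")
for c in ["top","scene"]:
    grab_frame(c); print(c,spot_point(c,"crank_handle")[:2])
E
```

```text
time: 8.65
eef_pos: [543.2, -132.1, 31.8]
tcp_rot: [0.0, 0.837, 0.547, 0.0]
force: [0.1, -0.1, -0.1]
gripper_width: 85.5
grip_force: 0.0
time: 9.15
eef_pos: [544.4, -132.4, 35.5]
tcp_rot: [0.001, 0.837, 0.547, 0.001]
force: [-0.0, -0.7, -0.1]
gripper_width: 12.0
grip_force: 0.0
time: 9.4
eef_pos: [543.1, -132.1, 33.8]
tcp_rot: [0.0, 0.837, 0.547, 0.0]
force: [-0.7, 0.7, -0.2]
gripper_width: 7.9
grip_force: 0.0
top []
scene [{'uv': [270.7, 216.3], 'confidence': 0.86}]
```

View pics/w1.png

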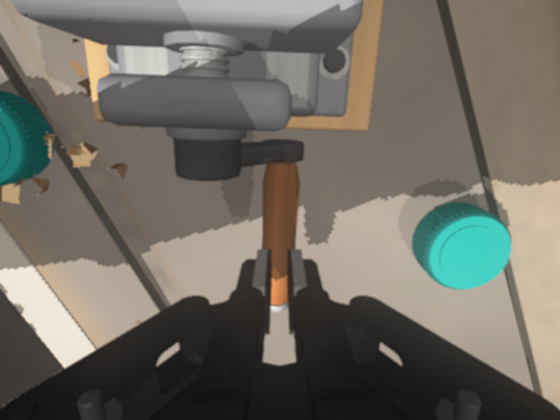

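Run:
```python
from h import *
f=grab_frame("wrist");o=env.get_obs();T=rot(o["tcp_rot"]);p=o["eef_pos"]
print(p,f["eye"])
for n,v in dict(tcp=[0,0,0],tipfront=[11,0,0],grasp=[0,0,-19],gfront=[11,0,-19],g2=[11,4,-19],back=[11,0,-50]).items(): print(n,proj(f,p+T@v).round())
for z in (30,40,50,60,70): print(z,atz(f,(282,165),z).round(),"end",atz(f,(277,305),z).round(),"hub",atz(f,(208,178),z).round(),"edges180", np.linalg.norm(atz(f,(265,200),z)-atz(f,(297.5,200),z)).round(1))
```

```text
[ 542.90181522 -131.96109858   33.3378158 ] [573.54114468 -61.76694285 205.59846239]
tcp [279. 242.]
tipfront [279. 225.]
grasp [279. 256.]
gfront [279. 237.]
g2 [286. 237.]
back [279. 265.]
30 [563. -91.  30.] end [ 523. -174.   30.] hub [521. -81.  30.] edges180 19.0
40 [563. -89.  40.] end [ 526. -168.   40.] hub [524. -80.  40.] edges180 17.9
50 [564. -88.  50.] end [ 529. -161.   50.] hub [527. -79.  50.] edges180 16.9
60 [565. -86.  60.] end [ 532. -155.   60.] hub [530. -77.  60.] edges180 15.8
70 [565. -84.  70.] end [ 535. -148.   70.] hub [533. -76.  70.] edges180 14.7
```

Run:
```python
from h import *
s=grab_frame("scene");w=grab_frame("wrist");o=env.get_obs()
print(proj(s,o["eef_pos"]).round(), proj(s,[544,-130,52]).round())
im=np.hstack([cv2.resize(s["pixels"][150:270,220:320],None,fx=4,fy=4,interpolation=2),cv2.resize(w["pixels"][200:320,230:330],None,fx=4,fy=4,interpolation=2)])
cv2.imwrite("pics/crop3.png",im[:,:,::-1])
```

```text
[270. 225.] [269. 218.]
```

View pics/crop3.png

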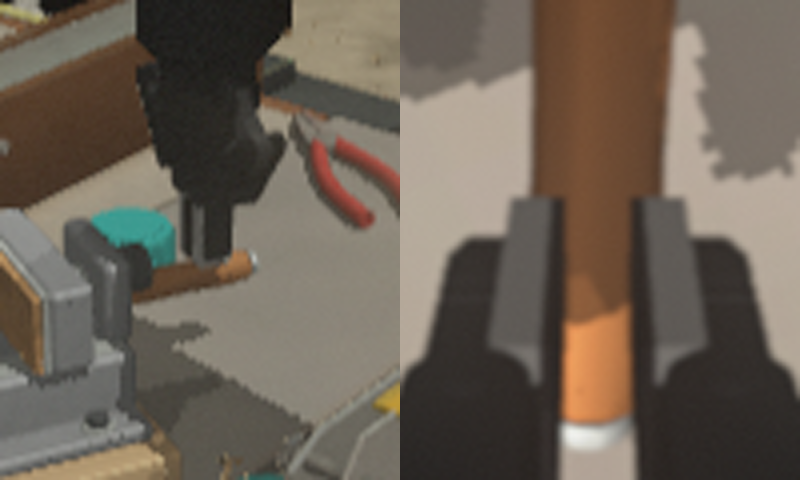

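The picture shows the fingertips, at scene (272,215), just above the handle rather than around it. The real tips sit roughly 25 mm higher than the stated TCP, so I'll open, go lower and close again.

```bash
python3 -m pendant '{"offset": [[0,0,0],[0,0,0],[0,0,0]], "twist": [0,0,0]}' 0.05
python3 -m pendant '{"offset": [[0,0,0.01],[0,0,0.01],[0,0,0.006]], "twist": [0,0,0]}'
python3 -m pendant '{"offset": [[0,0,0],[0,0,0],[0,0,0]], "twist": [0,0,0]}' 0.008
python3 - <<'E'
from h import *
s=grab_frame("scene");w=grab_frame("wrist")
im=np.hstack([cv2.resize(s["pixels"][150:270,220:320],None,fx=4,fy=4,interpolation=2),cv2.resize(w["pixels"][200:320,230:330],None,fx=4,fy=4,interpolation=2)])
cv2.imwrite("pics/crop4.png",im[:,:,::-1])
E
```

```text
time: 10.18
eef_pos: [542.9, -132.0, 33.4]
tcp_rot: [0.0, 0.837, 0.547, 0.0]
force: [-0.1, 0.2, 0.1]
gripper_width: 49.8
grip_force: 0.0
time: 10.55
eef_pos: [542.3, -131.9, 6.2]
tcp_rot: [-0.001, 0.837, 0.547, -0.001]
force: [-0.2, -0.0, 0.4]
gripper_width: 50.0
grip_force: 0.0
time: 10.92
eef_pos: [543.0, -131.9, 7.6]
tcp_rot: [-0.0, 0.837, 0.547, 0.0]
force: [-0.5, 1.2, -0.2]
gripper_width: 16.5
grip_force: 58.3
```

Gripped: width 16.5 mm, grip force 58 N. I'll work out the circle offsets and wind the first small arc while watching the force.

```bash
cat > tab.py <<'E'
import numpy as np,sys
a,b,st=map(float,sys.argv[1:4]); r=42
n=int(round((b-a)/st)); th=np.linspace(a,b,n+1)
P=np.round(np.c_[r*np.sin(th),-r*np.cos(th)]*2)/2; D=np.diff(P,axis=0)/1000
for i in range(0,n,5): print(round(th[min(i+5,n)],2),[[0,float(y.round(4)),float(z.round(4))] for y,z in D[i:i+5]])
E
python3 tab.py 2.41 3.21 0.2
python3 -m pendant '{"offset": [[0,-0.0065,0.005]], "twist": [0]}'
python3 -m pendant '{"offset": [[0,-0.0075,0.0035]], "twist": [0]}'
```

```text
3.21 [[0, -0.0065, 0.0045], [0, -0.008, 0.0035], [0, -0.008, 0.002], [0, -0.0085, 0.0005]]
time: 11.15
eef_pos: [538.5, -129.7, 3.2]
tcp_rot: [0.001, 0.837, 0.547, 0.001]
force: [1.4, 0.3, 2.9]
gripper_width: 16.7
grip_force: 58.9
time: 11.28
eef_pos: [531.0, -126.2, -1.0]
tcp_rot: [0.001, 0.837, 0.547, 0.001]
force: [3.1, 0.0, -0.5]
gripper_width: 16.4
grip_force: 58.7
```

View pics/crop4.png

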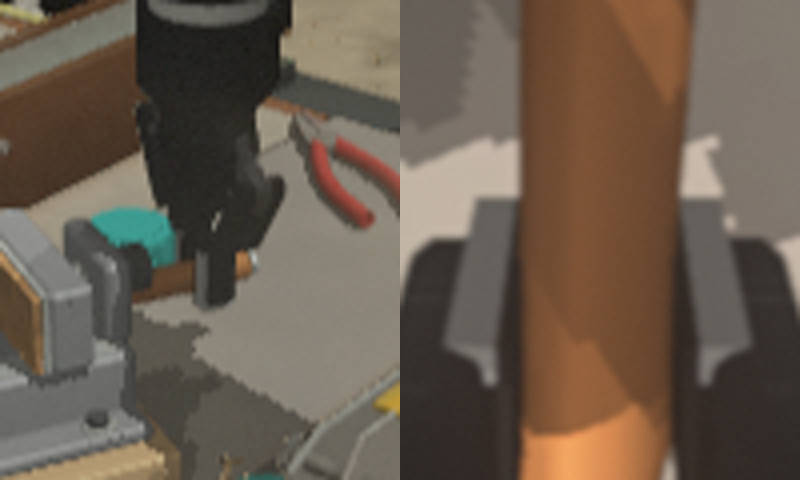

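The fingers straddle the handle and forces are only about 3 N, so the circle fits. I'll carry on winding.

```bash
python3 tab.py 2.81 9.21 0.4
python3 -m pendant '{"offset": [[0,-0.008,0.002],[0,-0.0085,0.0005]], "twist": [0,0]}'
```

```text
4.81 [[0, -0.0165, 0.0025], [0, -0.016, -0.0045], [0, -0.013, -0.0105], [0, -0.008, -0.0145], [0, -0.002, -0.0165]]
6.81 [[0, 0.005, -0.016], [0, 0.011, -0.013], [0, 0.0145, -0.0075], [0, 0.017, -0.001], [0, 0.0155, 0.005]]
8.81 [[0, 0.0125, 0.0115], [0, 0.0075, 0.015], [0, 0.0005, 0.0165], [0, -0.006, 0.0155], [0, -0.0115, 0.0125]]
9.21 [[0, -0.015, 0.0065]]
time: 11.52
eef_pos: [514.7, -118.5, -4.0]
tcp_rot: [-0.0, 0.837, 0.547, 0.0]
force: [4.5, 4.2, -3.8]
gripper_width: 16.6
grip_force: 58.6
```

```bash
python3 -m pendant '{"offset": [[0,-0.016,-0.0045],[0,-0.013,-0.0105],[0,-0.008,-0.0145],[0,-0.002,-0.0165]], "twist": [0,0,0,0]}'
```

```text
time: 12.02
eef_pos: [478.7, -101.2, 42.5]
tcp_rot: [-0.001, 0.836, 0.548, 0.001]
force: [7.9, 4.4, -3.9]
gripper_width: 16.5
grip_force: 59.9
```

```bash
python3 -m pendant '{"offset": [[0,0.005,-0.016],[0,0.011,-0.013],[0,0.0145,-0.0075],[0,0.017,-0.001],[0,0.0155,0.005]], "twist": [0,0,0,0,0]}'
python3 -m pendant '{"offset": [[0,0.0125,0.0115],[0,0.0075,0.015],[0,0.0005,0.0165],[0,-0.006,0.0155],[0,-0.0115,0.0125]], "twist": [0,0,0,0,0]}'; python3 tab.py 9.21 16.41 0.4
```

```text
time: 12.65
eef_pos: [535.7, -128.5, 74.3]
tcp_rot: [-0.001, 0.837, 0.548, -0.001]
force: [-3.1, 6.1, -5.8]
gripper_width: 16.3
grip_force: 59.1
time: 13.28
eef_pos: [539.4, -129.9, 2.9]
tcp_rot: [-0.0, 0.837, 0.547, -0.0]
force: [-4.6, 5.2, 14.3]
gripper_width: 16.4
grip_force: 61.1
11.21 [[0, -0.0165, 0.0005], [0, -0.0155, -0.0065], [0, -0.012, -0.012], [0, -0.0065, -0.0155], [0, 0.0005, -0.0165]]
13.21 [[0, 0.0065, -0.015], [0, 0.0125, -0.0115], [0, 0.0155, -0.006], [0, 0.0165, 0.0005], [0, 0.015, 0.0075]]
15.21 [[0, 0.0115, 0.0125], [0, 0.005, 0.0155], [0, -0.001, 0.017], [0, -0.0075, 0.0145], [0, -0.013, 0.011]]
16.41 [[0, -0.016, 0.005], [0, -0.0165, -0.002], [0, -0.0145, -0.008]]
```

```bash
python3 -m pendant '{"offset": [[0,-0.015,0.0065],[0,-0.0165,0.0005],[0,-0.0155,-0.0065],[0,-0.012,-0.012],[0,-0.0065,-0.0155]], "twist": [0,0,0,0,0]}'
python3 -m pendant '{"offset": [[0,0.0005,-0.0165],[0,0.0065,-0.015],[0,0.0125,-0.0115],[0,0.0155,-0.006],[0,0.0165,0.0005]], "twist": [0,0,0,0,0]}'
python3 - <<'E'
from h import *
w=grab_frame("wrist"); im=w["pixels"]
cv2.imwrite("pics/w2.png",im[:,:,::-1])
E
```

```text
time: 13.9
eef_pos: [479.4, -101.6, 30.0]
tcp_rot: [-0.001, 0.836, 0.548, 0.001]
force: [4.2, 7.9, -3.9]
gripper_width: 16.4
grip_force: 59.7
time: 14.52
eef_pos: [526.9, -124.2, 78.6]
tcp_rot: [-0.001, 0.837, 0.547, -0.0]
force: [-1.2, 6.6, -8.6]
gripper_width: 16.5
grip_force: 58.9
```

View pics/w2.png

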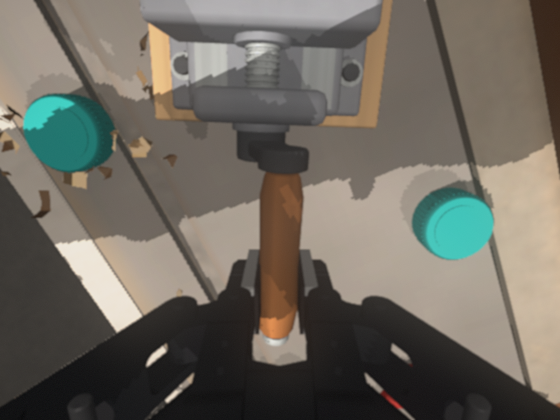

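```bash
python3 -m pendant '{"offset": [[0,0.015,0.0075],[0,0.0115,0.0125],[0,0.005,0.0155],[0,-0.001,0.017],[0,-0.0075,0.0145]], "twist": [0,0,0,0,0]}'
python3 -m pendant '{"offset": [[0,-0.013,0.011],[0,-0.016,0.005],[0,-0.0165,-0.002],[0,-0.0145,-0.008],[0,-0.0055,-0.0055]], "twist": [0,0,0,0,0]}'
python3 -m pendant '{"offset": [[0,0,0]], "twist": [0]}'
python3 - <<'E'
from h import *
for c in ["scene","top","wrist"]:
    f=grab_frame(c); cv2.imwrite(f"pics/{c}3.png",f["pixels"][:,:,::-1]); print(c,spot_point(c,"jar")[:1],spot_point(c,"jaw_pad")[:1])
s=cv2.imread("pics/scene3.png")[180:270,140:290];t=cv2.imread("pics/top3.png")[140:240,180:305]
cv2.imwrite("pics/crop5.png",np.vstack([cv2.resize(s,(600,300),interpolation=2),cv2.resize(t,(600,300),interpolation=2)]))
E
```

```text
time: 15.2
eef_pos: [546.7, -133.5, 10.9]
tcp_rot: [-0.001, 0.837, 0.547, -0.001]
force: [-8.4, 7.1, 11.5]
gripper_width: 16.4
grip_force: 60.9
time: 15.82
eef_pos: [487.9, -105.8, 10.9]
tcp_rot: [-0.001, 0.837, 0.548, 0.001]
force: [2.3, 9.1, -7.2]
gripper_width: 16.2
grip_force: 59.5
time: 15.95
eef_pos: [487.6, -105.6, 11.1]
tcp_rot: [-0.001, 0.836, 0.548, 0.0]
force: [0.1, 9.3, -3.3]
gripper_width: 16.4
grip_force: 59.7
scene [{'uv': [204.0, 240.0], 'confidence': 0.85}] []
top [{'uv': [219.4, 186.2], 'confidence': 0.67}] []
wrist [] []
```

View pics/crop5.png

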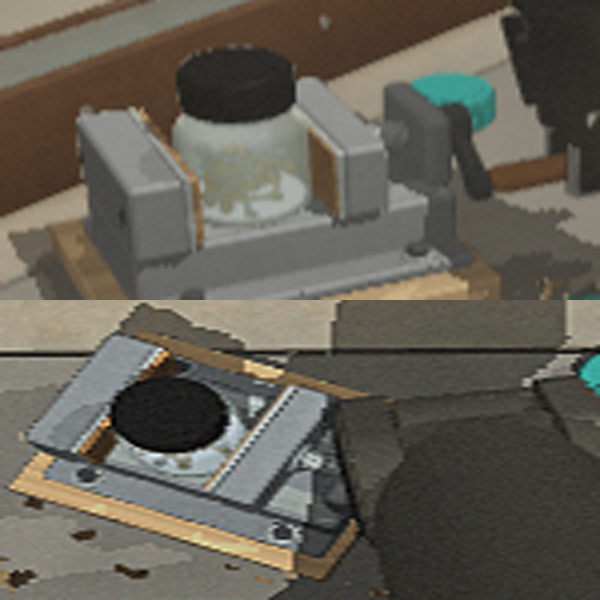

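```bash
python3 - <<'E'
from h import *
t=grab_frame("top"); n=np.array([np.cos(1.15),np.sin(1.15)])
g=lambda F,M:(np.mean([atz(t,u,104)[:2]@n for u in F])-np.mean([atz(t,u,104)[:2]@n for u in M])).round(1)
print("initial gap",g([(215,157.5),(199.4,193.3)],[(243.4,170.8),(226.9,205)]))
print("now gap",g([(214.4,156.7),(197.7,191.7)],[(242.5,169.3),(223.1,202.3)]))
im=t["pixels"];
E
cat > prof.py <<'E'
# profile along the vise axis at jaw-top height: averaged over strips clear of the lid, from saved top images
from h import *
import sys
t=grab_frame("top")
for fn in ["top0.png","top3.png"]:
    im=cv2.imread("pics/"+fn).astype(np.float32); 
    for ys in [(-44,-36),(36,44)]:
        row=[]
        for x in range(-60,60,1):
            px=[]
            for y in range(ys[0],ys[1]+1,2):
                c,s=np.cos(1.15),np.sin(1.15); p=[587.5+c*x-s*y,32+s*x+c*y,105]
                px.append(proj(t,p))
            px=np.float32(px)[None]; v=cv2.remap(im,px[...,0],px[...,1],cv2.INTER_LINEAR)[0].mean(0); row.append(v)
        row=np.array(row); rb=row[:,2]-row[:,0]; g=row.mean(1)
        print(fn,ys); print(" ".join(f"{x}:{int(b)}/{int(q)}" for x,b,q in zip(range(-60,60),rb,g) if -60<=x<=-20 or 25<=x<=50))
E
python3 prof.py
```

```text
initial gap 74.6
now gap 71.1
top0.png (-44, -36)
-60:-8/133 -59:-8/133 -58:-8/134 -57:-8/134 -56:-8/133 -55:-8/133 -54:-7/134 -53:-7/132 -52:-7/122 -51:-7/108 -50:-6/111 -49:-7/133 -48:-10/161 -47:-6/154 -46:11/132 -45:47/125 -44:81/131 -43:94/132 -42:79/116 -41:49/94 -40:19/74 -39:1/68 -38:-6/67 -37:-7/67 -36:-6/68 -35:-5/67 -34:-4/73 -33:-5/86 -32:-6/91 -31:-5/86 -30:-4/83 -29:-4/84 -28:-3/83 -27:-4/84 -26:-5/81 -25:-5/79 -24:-6/81 -23:-6/77 -22:-4/71 -21:-3/70 -20:-2/73 25:9/37 26:14/37 27:17/37 28:20/36 29:21/34 30:19/33 31:18/33 32:16/33 33:16/33 34:25/41 35:48/67 36:76/97 37:91/115 38:77/119 39:42/131 40:6/158 41:-9/166 42:-10/146 43:-8/122 44:-7/114 45:-7/119 46:-8/125 47:-8/129 48:-7/131 49:-7/131 50:-8/129
top0.png (36, 44)
-60:-8/132 -59:-8/131 -58:-8/130 -57:-8/129 -56:-7/129 -55:-7/129 -54:-7/129 -53:-7/130 -52:-6/133 -51:-7/133 -50:-7/125 -49:-6/105 -48:-6/93 -47:-6/117 -46:-9/156 -45:-9/170 -44:2/148 -43:30/117 -42:65/107 -41:90/114 -40:86/119 -39:54/117 -38:19/121 -37:-1/130 -36:-7/136 -35:-7/137 -34:-6/136 -33:-5/136 -32:-3/136 -31:-3/137 -30:-3/136 -29:-4/134 -28:-4
[... 1046 characters left out ...]
 (36, 44)
-60:-3/54 -59:-2/51 -58:-2/53 -57:-3/68 -56:-5/96 -55:-6/123 -54:-7/140 -53:-8/147 -52:-8/150 -51:-8/150 -50:-9/149 -49:-8/148 -48:-8/146 -47:-8/145 -46:-8/145 -45:-8/144 -44:-8/144 -43:-8/145 -42:-8/146 -41:-8/146 -40:-8/146 -39:-8/146 -38:-8/148 -37:-8/147 -36:-8/137 -35:-8/120 -34:-8/116 -33:-8/135 -32:-4/166 -31:18/172 -30:44/155 -29:48/135 -28:27/128 -27:5/135 -26:-4/141 -25:-7/139 -24:-7/136 -23:-7/137 -22:-7/137 -21:-7/139 -20:-7/140 25:-2/141 26:7/111 27:17/77 28:25/54 29:29/43 30:31/40 31:29/39 32:27/42 33:27/44 34:27/43 35:24/40 36:25/41 37:39/58 38:66/87 39:82/108 40:75/110 41:53/115 42:25/137 43:2/165 44:-7/163 45:-8/137 46:-7/114 47:-7/111 48:-7/119 49:-7/127 50:-7/130
```

Contact and squeeze are confirmed. Between the two top images the moving jaw advanced about 14 mm but its cork face only about 11 mm, so the cork is squeezed about 3 mm (about 45 N). Next I'll release the handle, rise and go over the lid.

```bash
python3 -m pendant '{"offset": [[0,0,0],[0,0,0],[0,0,0],[0,0,0]], "twist": [0,0,0,0]}' 0.06
python3 -m pendant '{"offset": [[0,0,-0.055],[0,0,-0.06],[0,0,-0.06],[0,0,-0.06],[0,0,-0.055]], "twist": [0,0,0,0,0]}'
python3 - <<'E'
from h import *
o=env.get_obs();print(o["time"],o["eef_pos"].round(1),o["q"].round(2))
T=rot(o["tcp_rot"])
d=np.array([586-o["eef_pos"][0],38-o["eef_pos"][1],0]); print("to lid in tool",(T.T@d).round(1))
s=grab_frame("scene")
for z in (8,20,30,40): print(z,proj(s,[543,-132,z]).round(1))
for c in ["scene","top","wrist"]:
    f=grab_frame(c)
    print(c,[(q,[np.round(atz(f,r["uv"],z)[:2]) for r in spot_point(c,q)[:3]]) for q,z in (("lid_top",150),("jar_rim",144),("crank_handle",56))])
E
```

```text
time: 17.0
eef_pos: [488.2, -108.4, 11.9]
tcp_rot: [0.0, 0.837, 0.547, 0.0]
force: [-0.2, -0.4, 0.2]
gripper_width: 59.5
grip_force: 0.0
time: 17.62
eef_pos: [487.8, -108.1, 304.4]
tcp_rot: [0.001, 0.837, 0.547, 0.0]
force: [0.7, 0.2, -0.4]
gripper_width: 60.2
grip_force: 0.0
17.625 [ 487.8 -108.1  304.4] [ 0.47  0.12 -0.42  1.81  0.05  1.22 -0.37]
to lid in tool [173.2  31.3   0. ]
8 [269.8 234.7]
20 [269.9 230.1]
30 [269.9 226.2]
40 [269.9 222.3]
scene [('lid_top', [array([588.,  34.]), array([494., -12.]), array([306., 143.])]), ('jar_rim', [array([587.,  38.])]), ('crank_handle', [array([479., -95.])])]
top [('lid_top', [array([593.,  37.])]), ('jar_rim', [array([582.,  39.])]), ('crank_handle', [])]
wrist [('lid_top', [array([438., -20.]), array([ 612., -149.])]), ('jar_rim', []), ('crank_handle', [])]
```

```bash
python3 -m pendant '{"offset": [[0.05,0.015,0],[0.05,0.016,0],[0,0,0]], "twist": [0,0,0]}' 0.08
python3 - <<'E'
from h import *
o=env.get_obs();T=rot(o["tcp_rot"]);print(o["eef_pos"].round(1))
for i in range(3):
    for c in ["wrist","scene","top"]:
        f=grab_frame(c)
        for q,z in (("lid_top",150),("lid",126),("jar_rim",144),("jar",60)):
            print(c,q,[(atz(f,r["uv"],z)[:2].round(1),round(r["confidence"],2)) for r in spot_point(c,q)[:3] if np.linalg.norm(atz(f,r["uv"],z)[:2]-[586,36])<30])
# dark-lid ellipse in wrist picture
f=grab_frame("wrist");g=cv2.cvtColor(f["pixels"],cv2.COLOR_RGB2GRAY);u,v=proj(f,[586,36,150]).astype(int);print("exp",u,v)
m=(g<45).astype(np.uint8);n,l,st,ce=cv2.connectedComponentsWithStats(m);k=l[min(max(v,0),419),u];print(st[k],ce[k].round(1),atz(f,ce[k],145).round(1))
save(f,"w4.png")
E
```

```text
time: 18.65
eef_pos: [558.0, -24.3, 301.5]
tcp_rot: [-0.001, 0.835, 0.55, 0.001]
force: [-0.9, 0.2, 0.6]
gripper_width: 79.8
grip_force: 0.0
[558.  -24.3 301.5]
wrist lid_top [(array([587. ,  39.1]), 0.64)]
wrist lid [(array([585.5,  38.9]), 0.74)]
wrist jar_rim []
wrist jar []
scene lid_top []
scene lid [(array([582.6,  32.3]), 0.92)]
scene jar_rim [(array([586.1,  44.8]), 0.72)]
scene jar [(array([584.2,  24.9]), 0.58)]
top lid_top []
top lid []
top jar_rim []
top jar []
wrist lid_top [(array([585.6,  38.8]), 0.97)]
wrist lid [(array([589.1,  41. ]), 0.96)]
wrist jar_rim []
wrist jar []
scene lid_top [(array([589. ,  39.4]), 0.84)]
scene lid [(array([568.9,  46.4]), 0.61)]
scene jar_rim [(array([573.4,  51.9]), 0.69)]
scene jar [(array([583.9,  26.1]), 0.89)]
top lid_top []
top lid []
top jar_rim []
top jar []
wrist lid_top [(array([585. ,  39.1]), 0.58)]
wrist lid [(array([587.2,  42.2]), 0.8)]
wrist jar_rim []
wrist jar []
scene lid_top [(array([587.5,  29.6]), 0.79)]
scene lid [(array([577.7,  38.6]), 0.84)]
scene jar_rim [(array([581.8,  46.8]), 0.79)]
scene jar [(array([589.6,  29.7]), 0.73)]
top lid_top []
top lid []
top jar_rim []
top jar []
exp 279 113
[     0      0    560    420 190832] [280.  172.7] [561.9 -19.8 145. ]
```

View pics/w4.png

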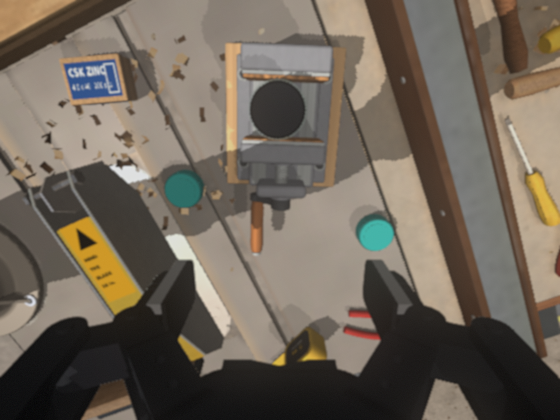

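The wrist view shows the black lid's disc at (278,110), which gives the lid at about (586,39.5). Now I'll centre over it and pre-turn clockwise so the whole unscrewing sweep fits the last joint.

```bash
python3 -m pendant '{"offset": [[0.035,0,0.02],[0.035,0,0.02],[0,0,0],[0,0,0],[0,0,0]], "twist": [0,0,0.18,0.18,0.18]}'
python3 -m pendant '{"offset": [[0,0,0.02],[0,0,0],[0,0,0],[0,0,0],[0,0,0]], "twist": [0.18,0.18,0.18,0.18,0]}'
python3 - <<'E'
from h import *
o=env.get_obs();T=rot(o["tcp_rot"]);p=o["eef_pos"];print(o["time"],p.round(1),o["q"].round(2),T.round(3).tolist())
f=grab_frame("wrist")
for q,z in (("lid_top",150),("lid",126)): print(q,[(np.round(r["uv"]),atz(f,r["uv"],z)[:2].round(1),round(r["confidence"],2)) for r in spot_point("wrist",q)[:3]])
u,v=proj(f,[586,39.5,150]);print("exp",u,v)
g=cv2.cvtColor(f["pixels"],cv2.COLOR_RGB2GRAY)
ui,vi=int(u),int(v); print(g[vi-5:vi+5,ui-5:ui+5].mean())
m=np.zeros((422,562),np.uint8);fl=cv2.floodFill(g.copy(),m,(ui,vi),255,12,12,cv2.FLOODFILL_FIXED_RANGE|(255<<8))
ys,xs=np.where(m[1:-1,1:-1]);print(len(xs),xs.min(),xs.max(),ys.min(),ys.max())
for z in (150,140): print(z,atz(f,((xs.min()+xs.max())/2,(ys.min()+ys.max())/2),z).round(1))
E
```

```text
time: 21.58
eef_pos: [584.7, 35.5, 261.8]
tcp_rot: [-0.0, 0.954, 0.301, -0.0]
force: [0.7, -0.0, -0.7]
gripper_width: 80.2
grip_force: 0.0
time: 22.2
eef_pos: [584.6, 35.5, 241.9]
tcp_rot: [0.0, 0.999, -0.05, 0.0]
force: [-0.6, -0.3, -0.2]
gripper_width: 80.1
grip_force: 0.0
22.2 [584.6  35.5 241.9] [ 0.06  0.31 -0.28  1.71  0.1   1.13 -1.92] [[0.995, -0.1, 0.0], [-0.1, -0.995, -0.0], [0.0, 0.0, -1.0]]
lid_top [(array([462.,  97.]), array([ 654.3, -118.1]), 0.86), (array([319., 294.]), array([485.2,   6.3]), 0.65), (array([275., 200.]), array([583.7,  39. ]), 0.63)]
lid [(array([276., 192.]), array([584.8,  38.3]), 0.8), (array([458., 101.]), array([ 650.7, -128.6]), 0.63), (array([320., 281.]), array([484.5,   2. ]), 0.55)]
exp 274.23366620290676 197.95194332039281
38.74
2028 244 304 166 226
150 [587.8  39.5 150. ]
140 [585.  40. 140.]
```

```bash
python3 -m pendant '{"offset": [[0.001,-0.004,0.04],[0,0,0.05],[0,0,0.04],[0,0,0.014],[0,0,0]], "twist": [0,0,0,0,0]}'
python3 - <<'E'
from h import *
# find finger tips in the scene picture: dark columns near the lid, compared with the lid's known height
s=grab_frame("scene");g=cv2.cvtColor(s["pixels"],cv2.COLOR_RGB2GRAY)
print("lid top/bot",proj(s,[586,40,150]).round(),proj(s,[586,40,126]).round(), "near finger tip z=115,125,135", [proj(s,[582,85,z]).round().tolist() for z in (115,125,135)])
u0,v0=proj(s,[582,85,125]).astype(int)
print(g[v0-45:v0+20:3,u0-22:u0+45:3])
E
```

```text
time: 22.98
eef_pos: [586.0, 39.2, 97.8]
tcp_rot: [-0.0, 0.999, -0.051, -0.0]
force: [0.3, -0.0, -0.1]
gripper_width: 79.7
grip_force: 0.0
lid top/bot [197. 199.] [198. 210.] near finger tip z=115,125,135 [[182.0, 224.0], [182.0, 220.0], [181.0, 215.0]]
[[143  34  36  37  38 157  31  31  66  33  40  38  39  38  26  28 120  24
   27  28  27  26  31]
 [153  34  33  35  40  37  33  37  81  44  40  35  35  95 123 125 116  93
   31  27  31  28  66]
 [156  35  34  36  39  40  38  45  41  40  41 123 123 124 107  87  81  71
   32  33  27  61  66]
 [124  33  33  39  43  38  29  71  40  33  57 126  96  81  77  67  66  62
   30  33  77  62  64]
 [ 71  33  35  39  41  39  33  43  35  81  91  78  71  66  69  67  67  67
   33  30  78  79  60]
 [125  38  36  36  41  38  45  44  39  78  67  65  68  66  68  67  67  64
   34  30  79  59  62]
 [125 115  37  34  45  39  43  42  79  66  65  66  65  67  63  65  64  61
   34  34  80  61  58]
 [129 127 115  76  54  37  33  39  69  65  81  67  32  29  31  29  44  62
   34  34  79  58  60]
 [106  78  75  66  67  36  29  90  83  68  40  37  33  31  29  31  29 
[... 588 characters left out ...]
142 129  88  91  93]
 [ 72  89  88  90 125 143 102  61 137 158 166 169 172 170 171 168 160 145
  137 122 107  90  89]
 [ 78  78  89  88  89 143 128 112 103 142 155 169 172 160 164 159 159 136
  129 119  72 104  90]
 [ 66  70 106  89  90  90  70 145 113 129 127 136 139 140 141 150 148 142
  125 121  73  81 109]
 [ 58  69  74 142 145 144 129 128 149 120 140 126 128 135 138 136 136 130
  128 120  74  69  84]
 [ 56  71  70 111 137 145 129 129 113 117 140 122 131 135 135 138 134 151
  128 118  73  72  88]
 [ 54  72  70  72 123 128 127 134 148 131 123 119 125 131 132 131 136 169
  174 114  71  76  84]
 [ 91  74  72  69  95 146 138 118 107 113 100 123 126 125 135 162 160 163
  174 148  74  69  88]]
```

The near fingertip shows at scene row about 212, i.e. z of about 141, and closing swings it lower. I'll go 6 mm lower and close on the lid.

```bash
python3 -m pendant '{"offset": [[0,0,0.006],[0,0,0],[0,0,0],[0,0,0],[0,0,0]], "twist": [0,0,0,0,0]}' 0.045
python3 -m pendant '{"offset": [[0,0,0],[0,0,0]], "twist": [0,0]}'
python3 -c "
from h import *
o=env.get_obs();print(o['force'].round(1),o['ft_torque'].round(2),o['gripper_width'],o['grip_force'],o['q'].round(2))"
```

```text
time: 23.65
eef_pos: [587.1, 39.2, 93.1]
tcp_rot: [-0.0, 0.999, -0.051, 0.001]
force: [-0.4, -1.2, 6.3]
gripper_width: 55.2
grip_force: 63.0
time: 23.9
eef_pos: [587.1, 39.2, 93.1]
tcp_rot: [-0.0, 0.999, -0.051, 0.001]
force: [0.1, -0.7, 5.7]
gripper_width: 54.8
grip_force: 63.0
[ 0.1 -0.7  5.7] [-0.05 -0.01 -0.07] 54.77690107943299 63.00826562102884 [ 0.03  0.47 -0.27  1.85  0.16  0.83 -1.99]
```

Gripped at 55 mm with 63 N. Break it loose: the first 8 degrees are level.

```bash
python3 -m pendant '{"offset": [[0,0,0],[0,0,0]], "twist": [-0.07,-0.07]}'
python3 -c "
from h import *
o=env.get_obs();print(o['ft_torque'].round(2),o['q'].round(2))"
python3 -m pendant '{"offset": [[0,0,-0.0005],[0,0,-0.0005]], "twist": [-0.14,-0.14]}'
python3 -c "
from h import *
o=env.get_obs();print(o['ft_torque'].round(2),o['q'].round(2))"
```

```text
time: 24.15
eef_pos: [587.3, 39.4, 93.2]
tcp_rot: [-0.0, 1.0, 0.02, 0.001]
force: [0.5, -0.1, 5.9]
gripper_width: 55.2
grip_force: 63.1
[ 0.04 -0.16 -0.39] [ 0.06  0.48 -0.3   1.85  0.18  0.84 -1.86]
time: 24.4
eef_pos: [587.8, 39.6, 94.0]
tcp_rot: [-0.0, 0.987, 0.16, 0.002]
force: [1.6, 1.9, 6.3]
gripper_width: 54.8
grip_force: 63.2
[ 0.32 -0.27 -0.29] [ 0.11  0.48 -0.37  1.85  0.22  0.85 -1.62]
```

```bash
python3 -m pendant '{"offset": [[0,0,-0.0005],[0,0,-0.0005],[0,0,-0.0005],[0,0,-0.0005],[0,0,-0.0005]], "twist": [-0.14,-0.14,-0.14,-0.14,-0.14]}'
python3 -c "
from h import *
o=env.get_obs();print(o['ft_torque'].round(2),o['q'].round(2))"
python3 -m pendant '{"offset": [[0,0,-0.0005],[0,0,-0.0005],[0,0,-0.0005],[0,0,-0.0005],[0,0,-0.0005]], "twist": [-0.14,-0.14,-0.14,-0.14,-0.14]}'
python3 -c "
from h import *
o=env.get_obs();print(o['ft_torque'].round(2),o['q'].round(2))
for c in ['scene','top','wrist']:
    f=grab_frame(c)
    print(c,[(q,[(np.round(r['uv']).tolist(),round(r['confidence'],2)) for r in spot_point(c,q)[:2]]) for q in ('jar','jar_rim','lid_top')])
"
```

```text
time: 25.02
eef_pos: [586.5, 40.9, 95.6]
tcp_rot: [-0.001, 0.872, 0.49, 0.001]
force: [2.0, 3.3, -1.7]
gripper_width: 55.1
grip_force: 63.3
[ 0.76 -0.35 -0.03] [ 0.23  0.51 -0.53  1.84  0.32  0.88 -1.  ]
time: 25.65
eef_pos: [585.2, 41.3, 97.8]
tcp_rot: [-0.001, 0.651, 0.759, 0.0]
force: [-1.0, 4.3, -0.2]
gripper_width: 54.7
grip_force: 63.3
[ 0.87  0.3  -0.03] [ 0.35  0.55 -0.69  1.83  0.43  0.92 -0.39]
scene [('jar', [([201.0, 237.0], 0.56)]), ('jar_rim', [([199.0, 202.0], 0.63), ([200.0, 195.0], 0.33)]), ('lid_top', [([285.0, 276.0], 0.77), ([198.0, 198.0], 0.59)])]
top [('jar', []), ('jar_rim', []), ('lid_top', [([310.0, 163.0], 0.85)])]
wrist [('jar', [([281.0, 222.0], 0.97)]), ('jar_rim', []), ('lid_top', [([283.0, 302.0], 0.85), ([64.0, 233.0], 0.85)])]
```

```bash
python3 -m pendant '{"offset": [[0,0,-0.0005],[0,0,-0.0005],[0,0,-0.0005],[0,0,-0.0005],[0,0,-0.0005]], "twist": [-0.14,-0.14,-0.14,-0.14,-0.14]}'
python3 -m pendant '{"offset": [[0,0,-0.0005],[0,0,-0.0005],[0,0,-0.001]], "twist": [-0.1,-0.08,0]}'
python3 -c "
from h import *
o=env.get_obs();print(o['ft_torque'].round(2),o['q'].round(2),o['force'].round(1))"
python3 -m pendant '{"offset": [[0,0,-0.001],[0,0,-0.001]], "twist": [0,0]}'
python3 -c "
from h import *
o=env.get_obs();print(o['ft_torque'].round(2),o['eef_pos'].round(2),o['force'].round(1))"
```

```text
time: 26.88
eef_pos: [584.3, 40.6, 99.8]
tcp_rot: [-0.002, 0.353, 0.936, 0.0]
force: [-2.6, 4.7, -2.6]
gripper_width: 55.0
grip_force: 63.4
time: 27.25
eef_pos: [583.9, 40.1, 101.2]
tcp_rot: [-0.002, 0.269, 0.963, -0.0]
force: [-2.7, 4.0, -4.1]
gripper_width: 54.9
grip_force: 63.9
[ 0.79  0.69 -0.02] [ 0.48  0.61 -0.89  1.82  0.56  0.99  0.38] [-2.7  4.  -4.1]
time: 27.5
eef_pos: [583.8, 40.0, 103.2]
tcp_rot: [-0.002, 0.27, 0.963, -0.0]
force: [-3.3, 4.1, -3.2]
gripper_width: 54.6
grip_force: 63.9
[ 0.78  0.64 -0.04] [583.85  39.97 103.18] [-3.3  4.1 -3.2]
```

Turned 154 degrees, risen 10 mm, and the pull is only about 3 N, so the lid is off its thread. I'll lift straight up.

```bash
python3 -m pendant '{"offset": [[0,0,-0.002],[0,0,-0.003]], "twist": [0,0]}'
python3 -m pendant '{"offset": [[0,0,-0.005],[0,0,-0.006],[0,0,-0.006],[0,0,-0.005],[0,0,0]], "twist": [0,0,0,0,0]}'
python3 -c "
from h import *
o=env.get_obs();print(o['ft_torque'].round(2),o['eef_pos'].round(2),o['force'].round(1),rot(o['tcp_rot']).round(4).tolist())"
```

```text
time: 27.75
eef_pos: [584.4, 39.1, 108.5]
tcp_rot: [-0.001, 0.269, 0.963, -0.001]
force: [-1.8, -0.1, -1.0]
gripper_width: 54.8
grip_force: 64.1
time: 28.38
eef_pos: [586.4, 39.2, 132.0]
tcp_rot: [0.001, 0.269, 0.963, 0.0]
force: [0.1, 0.3, -0.5]
gripper_width: 54.8
grip_force: 64.1
[0.01 0.06 0.01] [586.41  39.22 131.98] [ 0.1  0.3 -0.5] [[-0.8556, 0.5176, 0.001], [0.5176, 0.8556, -0.0], [-0.0009, 0.0005, -1.0]]
```

Free of the neck, the arm sprang back 2.6 mm, so I'll re-centre over the jar's axis. Then a numeric check of lid, jar and bystanders.

```bash
python3 -m pendant '{"offset": [[0.0025,-0.0005,0.0005],[0,0,0],[0,0,0]], "twist": [0,0,0]}'
python3 - <<'E'
from h import *
o=env.get_obs();print(o["eef_pos"].round(1),o["dq"].round(3))
for i in range(2):
  for c in ["scene","top","wrist"]:
    f=grab_frame(c)
    for q,z in (("jar",60),("jar_rim",144),("lid",165),("lid_top",189),("screw_box",0),("pliers",0),("tape_measure",0),("crank_handle",56)):
        rs=[(np.round(r["uv"]).tolist(),atz(f,r["uv"],z)[:2].round().tolist(),round(r["confidence"],2)) for r in spot_point(c,q)[:2]]
        if rs: print(c,q,rs)
f=grab_frame("scene"); print("exp lid",proj(f,[584,40,165]).round(),"top",proj(f,[584,40,189]).round(),"rim",proj(f,[584,40,144]).round(),"jar",proj(f,[584,40,60]).round())
g=cv2.cvtColor(f["pixels"],cv2.COLOR_RGB2GRAY)
u=199; print("column profiles v=165..250", {uu:g[170:222:2,uu].tolist() for uu in (190,199,208)})
E
```

```text
time: 28.75
eef_pos: [583.5, 40.1, 130.7]
tcp_rot: [-0.0, 0.269, 0.963, -0.0]
force: [0.3, 0.0, -0.6]
gripper_width: 54.8
grip_force: 64.1
[583.5  40.1 130.7] [ 0.001  0.     0.001 -0.003  0.001  0.    -0.   ]
scene jar [([203.0, 239.0], [581.0, 36.0], 0.56)]
scene jar_rim [([196.0, 203.0], [582.0, 47.0], 0.74)]
scene lid [([200.0, 192.0], [579.0, 37.0], 0.8), ([284.0, 285.0], [279.0, 173.0], 0.78)]
scene lid_top [([283.0, 276.0], [274.0, 184.0], 0.83), ([195.0, 179.0], [590.0, 37.0], 0.58)]
scene pliers [([307.0, 192.0], [615.0, -386.0], 0.55)]
scene tape_measure [([198.0, 204.0], [793.0, -150.0], 0.46)]
scene crank_handle [([283.0, 232.0], [478.0, -93.0], 0.9)]
top lid [([312.0, 164.0], [608.0, -185.0], 0.92), ([240.0, 256.0], [401.0, -24.0], 0.49)]
top lid_top [([310.0, 166.0], [596.0, -179.0], 0.89), ([242.0, 258.0], [396.0, -30.0], 0.87)]
top screw_box [([168.0, 271.0], [379.0, 173.0], 0.62)]
top pliers [([382.0, 173.0], [633.0, -388.0], 0.79)]
top tape_measure [([374.0, 240.0], [454.0, -356.0], 0.61)]
wrist jar [([282.0, 207.0], [586.0, 42.0], 0.59)]
wrist lid [([127.0, 49.0], 
[... 1496 characters left out ...]
, [586.0, 40.0], 0.94), ([113.0, 47.0], [474.0, 43.0], 0.91)]
wrist screw_box [([1.0, 385.0], [622.0, -385.0], 0.45)]
wrist pliers [([0.0, 384.0], [619.0, -384.0], 0.95)]
wrist crank_handle [([73.0, 197.0], [491.0, -101.0], 0.83)]
exp lid [197. 192.] top [196. 180.] rim [198. 202.] jar [200. 240.]
column profiles v=165..250 {190: [139, 88, 80, 104, 32, 40, 38, 34, 40, 36, 33, 30, 34, 31, 55, 152, 163, 162, 143, 140, 141, 140, 133, 144, 159, 160], 199: [70, 118, 119, 51, 31, 36, 36, 34, 42, 36, 36, 34, 37, 37, 75, 160, 160, 166, 151, 155, 136, 152, 145, 144, 153, 162], 208: [119, 122, 121, 126, 27, 35, 34, 38, 34, 35, 36, 38, 34, 54, 62, 162, 187, 161, 156, 156, 151, 138, 128, 141, 148, 147]}
```

The lid is held level about 2 cm above the rim, the jar is still in the vise and the bystanders have not moved. Handing in.

```bash
python3 -c "
from workcell import env
print(env.close_job())"
```

```text
the job is handed in; nothing more can be done
None
```

I handed the job in at about 29 s with the vise wound firmly shut on the jar and the lid unscrewed (about 154°) and held level about 2 cm straight above the jar's mouth; the jar is still in the vise, the bystanders are where they were, and no verdict has come back.

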